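# Bring a buckle out of the counter showcase

## Task

A customer wants to see the brass belt buckle in the counter showcase. Slide the left glass pane open to the right (it has no handle: press on the glass just hard enough to drag it along), take the brass buckle out and lay it down gently, flat inside the show tray, then slide the pane fully shut again. Do not disturb the other two buckles, the green gift box or the water bottle.

Things in the scene. Friction and masses are not known exactly. Their poses are not given: they have to be found in the camera images.
- showcase: Low glass display case fixed to the counter: 240 mm (own x, depth) x 380 mm (own y, length), 62 mm tall, with grey plinth, glass walls and aluminium top rails 12 mm wide all round (rail tops 62 mm above the counter). Origin: centre of its underside, on the counter; at yaw 0 its x points away from the robot, y to the left; z up. Left half: sliding pane; right half: fixed pane.
- bay (a point): Centre of the left half's bed (pale lilac velvet), 20 mm above the counter, axes as the showcase, at own x = 0, y = 92 mm of it. The three buckles lie on the bed in a row along x, at about -68, 0 and +68 mm, up to 22 mm off in y, in any order. With the pane fully open, the mouth reaches from -108 to +108 mm in x and -86 to +86 mm in y from here.
- fixed_pane (a point): Middle of the top face of the fixed right glass pane, 53 mm above the counter; it covers own y from -178 to +6 mm of the showcase and stays put. Other goods lie under it. The sliding pane runs 2 mm above it.
- pane (a joint): Travel of the sliding left glass pane in m, along the showcase's own -y (to the right): 0 = fully shut against the left end rail, 0.172 = fully open, lying over the fixed right pane; end stops at both. It slides with a steady resistance of about 2 N, stays where it is left, and starts shut or up to 12 mm ajar. The pane is glass: more than 60 N on it breaks it.
- pane_middle (a point): Middle of the sliding pane's top face; moves with it, axes as the showcase. Greenish clear glass with dark green edges, 214 mm (x) x 184 mm (y) x 4 mm, smooth, no handle; top face 59 mm above the counter, 3 mm below the rail tops. This point is at own y = +86 mm of the showcase when shut, -86 mm when fully open.
- brass_buckle: The buckle wanted: yellow brass rectangular frame with a prong, 52 mm (own x) x 42 mm (own y) x 7 mm tall (10 mm with the prong), bars 7 mm wide, about 70 g. Origin: centre of its underside; z up. It lies flat in one of the three places, its y along the showcase's y to within 0.3 rad; grip it from above across its 42 mm width (own y).
- steel_buckle: Bystander: plain silver steel plate buckle, 56 x 40 x 7 mm, lying in another of the three places. Origin: centre of its underside.
- black_buckle: Bystander: black buckle frame with a middle bar, 50 x 44 x 7 mm, lying in the third place. Origin: centre of its underside.
- show_tray: Shallow dark wood tray, fixed to the counter, 190 mm (own x) x 150 mm (own y), rim 16 mm high and 6 mm thick; pale inner floor 178 x 138 mm, 8 mm above the counter. Origin: centre of its underside, on the counter; z up.
- gift_box: Bystander: closed green gift box with a pale band, 104 x 134 x 46 mm, loose, standing beyond the tray. Origin: centre of its underside.
- water_bottle: Bystander: clear water bottle with a white cap, 62 mm across, 190 mm tall, loose, standing to the left of the showcase. Origin: centre of its underside.
Mind the look-alikes: they are no part of the job. Of the things shaped like the show_tray, the wood one is meant.

How it is judged:
On the way, in this order (a step that is already met when the one before it is completed fails the run):
1. the sliding pane is pushed open by more than 100 mm (value of joint pane above 0.1 m), for 0.1 s.
2. the brass buckle lies flat and released inside the show tray (x of brass_buckle in the frame of show_tray between -0.066 and 0.066 m and y of brass_buckle in the frame of show_tray between -0.046 and 0.046 m and z of brass_buckle in the frame of show_tray below 0.012 m and angle between brass_buckle's own z axis and vertical below 0.15 rad and linear speed of brass_buckle below 0.03 m/s and contact force between the fingers and brass_buckle below 0.05 N), for 0.2 s.
3. the pane is shut again (value of joint pane below 0.005 m), for 0.2 s.
At the end, for the whole second after the job is handed in: The brass buckle lies released, flat and at rest on the show tray's floor, its centre within 66 mm (tray x) and 46 mm (tray y) of the tray's centre; the pane is within 5 mm of shut; the other buckles are within 15 mm, gift box and bottle within 25 mm, of where they were (all of step 2 and value of joint pane below 0.005 m and distance of each of steel_buckle, black_buckle from where it was at the start of the episode below 0.015 m and distance of each of gift_box, water_bottle from where it was at the start of the episode below 0.025 m); the robot touches nothing.
It fails at once if the pane is pressed with more than 60 N (it would break) (contact force between anything else and pane above 60 N).
It fails at once if the brass buckle is dropped (falls free faster than 0.6 m/s, about 18 mm) (linear speed of brass_buckle above 0.6 m/s and contact force between anything else and brass_buckle below 0.02 N).
It fails at once if another buckle is shifted by more than 15 mm (distance of any of steel_buckle, black_buckle from where it was at the start of the episode above 0.015 m).
It fails at once if the gift box or the bottle is shifted by more than 25 mm (distance of any of gift_box, water_bottle from where it was at the start of the episode above 0.025 m).
It also fails if it takes over 67 s, if anything falls off the work surface, if the arm or the gripper's body presses on something with over 40 N, if the wrist force passes 120 N, or if a joint passes its speed limit or range.

## Robot

A 7-joint arm with a two-finger parallel gripper is mounted at the origin on the work surface. World frame = base frame: x ahead of the robot, y to its left, z up, the work surface at z = 0. Lengths are in m, angles in rad, forces in N, time in s.
With the tool pointing down it reaches from about 0.4 to 0.9 m from the base axis. Payload 5.5 kg.
Tool frame: the origin (TCP) lies midway between the tips of the shut fingers; the grasp point (between the pads) lies 19 mm behind it (ctrl.grip_depth is the distance from the TCP to the grasp point, in m); z points along the fingers, y is the direction in which the jaws open and shut (so a half turn about z gives the same grasp; the last joint's range is limited). The gripper opens to 85 mm and grips with 20 to 120 N. Pads are 22 mm wide; open, the fingers measure 114 mm over their backs; the gripper's body (76 mm by 85 mm) begins 54 mm behind the grasp point. The pads swing forward as they close: fully open they stand 13 mm farther back than shut.
Start: joints at [-0.849, 0.501, -0.427, 1.55, 0.221, 1.138, -0.21], TCP at [0.288, 0.583, 0.231] pointing down, gripper open.
Joint ranges: [-2.88, 2.88], [-0.31, 2.03], [-1.54, 1.56], [0.2, 2.42], [-1.41, 4.55], [0.19, 2.02], [-2.57, 2.57]. Speed limits (rad/s): [2.57, 2.57, 3.14, 3.14, 3.14, 3.14, 3.14].

## Interface

Orientations are given as a rotation vector (axis times angle).
In Python, from workcell import ctrl gives the robot as it stands.
- The arm moves only by the shell command python3 -m inch 'ROWS' [OPENING] [FORCE]. ROWS is JSON, a list of rows, each a list of 2 entries, a list of its own where there are three numbers: the shift along the tool's x, y, z in cm, then the turn about the tool's z in rad. In form: [[[tx, ty, tz], yaw], ...]. A call has 1 to 20 rows; each row shifts and turns the pose as measured when the row begins, along the tool's axes as they then stand; what a row does not reach is not made up. A row lasts 1/8 s, in which the tool goes at most 62.5 mm and 10.7 degrees, less where a joint would pass 70% of its speed; a pose out of reach is approached as far as the arm can. A call is refused whole if a number of a shift passes 6.25 or a number of a turn 0.188, either way. A call with a gripper value outside its range is refused whole. OPENING is the opening, from -1 (shut) to 1 (fully open), set as the call begins (- or left out, the last holds). The fingers move at their own pace and stop on an object; FORCE is the grip in N (left out, the last holds). Time passes only in rows, so rows that do not move let the fingers close. It gives the time, the measured TCP pose, the force and the opening at its end, in the units of the state.
- ctrl.sense(): the state, without advancing time (a new reading comes with each control period).
- ctrl.capture(name): name is "side" or "top" or "wrist"; returns a dict with "image" (420x560x3 uint8, blue, green, red), "mtx" (3x3 intrinsics, pixels), "T" (4x4, takes a point from camera to world coordinates). Camera axes: x right, y down, z forward; pixel columns grow to the right and rows downward; lengths in m; the calibration is good to about 2 mm. A picture is of the moment at which its call begins. There is no depth.
- ctrl.hand_in(): hands the job in, once; it reports no verdict.
The state is a dict: "t": time; "qpos": joint angles; "joint_velocities": joint speeds; "joint_efforts": joint torques, N m; "ee_pos": TCP position; "tool_rot": TCP orientation; "ft_force": force on the tool from outside, world axes, zero at the start; "ft_torque": the same for the moment, N m; "opening": finger opening in m.
Only numpy, scipy, OpenCV 4.12 (cv2) and the standard library are available. Lean on these libraries where they do the work, as an engineer would, in place of code of your own. Each camera call takes 0.05 s, during which the arm holds its last target.

## Working session

There is one attempt and no reset: what is moved stays moved. The work goes in short steps, Python scripts to look and compute and a shell command to move; the robot and the scene stay as the last step left them, time stands still between calls to the robot, and variables do not carry over. Pictures are saved under pics/ and viewed, and the job is handed in when it is done.

```bash
ls; mkdir -p pics
python3 - <<'E'
from workcell import ctrl
import cv2
s=ctrl.sense(); print({k:s[k] for k in('t','ee_pos','tool_rot','ft_force','opening')}, ctrl.grip_depth)
import pickle
for n in('side','top','wrist'):
    c=ctrl.capture(n); cv2.imwrite(f'pics/{n}0.png',c['image']); pickle.dump(c,open(f'pics/{n}0.pkl','wb')); print(n,c['mtx'].round(1).tolist(),c['T'].round(3).tolist())
E
```

```text
pics
{'t': 0.0, 'ee_pos': array([0.28761091, 0.5821458 , 0.23024421]), 'tool_rot': array([-7.14229833e-01, -3.05880276e+00,  2.93286092e-03]), 'ft_force': array([-0.10567802,  1.1933135 , -0.30069085]), 'opening': 0.08533605832507447} 0.0187
side [[395.0, 0.0, 278.6], [0.0, 395.0, 211.5], [0.0, 0.0, 1.0]] [[0.791, -0.363, 0.492, -0.131], [-0.611, -0.462, 0.643, -0.794], [-0.006, -0.81, -0.587, 0.759], [0.0, 0.0, 0.0, 1.0]]
top [[483.8, 0.0, 282.6], [0.0, 483.8, 209.2], [0.0, 0.0, 1.0]] [[0.008, -0.995, 0.103, 0.276], [-1.0, -0.009, -0.008, -0.038], [0.008, -0.103, -0.995, 1.611], [0.0, 0.0, 0.0, 1.0]]
wrist [[297.8, 0.0, 274.2], [0.0, 297.8, 212.0], [0.0, 0.0, 1.0]] [[0.442, 0.861, 0.252, 0.222], [0.897, -0.424, -0.126, 0.613], [-0.002, 0.282, -0.959, 0.373], [0.0, 0.0, 0.0, 1.0]]
```

View pics/top0.png

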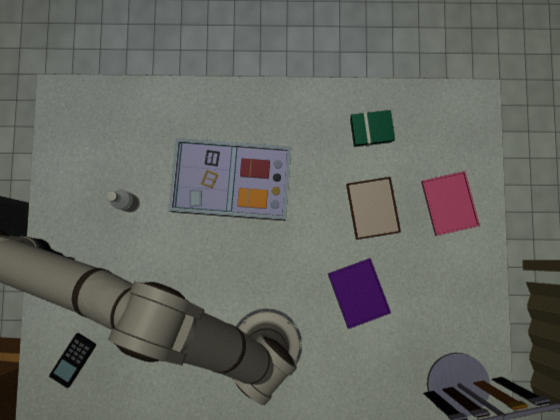

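View pics/side0.png

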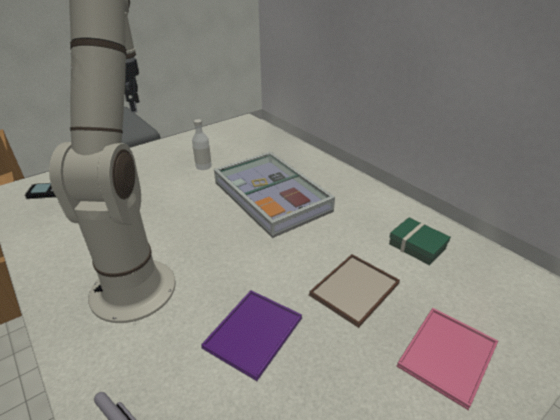

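View pics/wrist0.png

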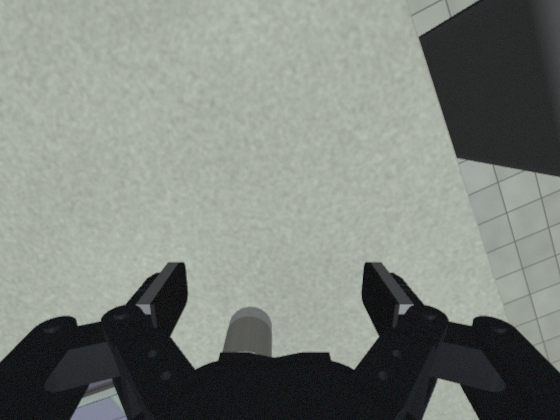

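The top view shows the showcase at about (231,180). There are three trays: brown wood rim with pale floor at (373,208), pink (450,203) and purple (358,293). The wood one fits the description. The buckles are black (212,158), brass frame (209,179) and steel (195,198). I'll confirm in an enlarged crop.

Run:
```python
import cv2
im=cv2.imread('pics/top0.png')
cv2.imwrite('pics/crop_case.png',cv2.resize(im[135:225,165:295],None,fx=6,fy=6,interpolation=cv2.INTER_CUBIC))
cv2.imwrite('pics/crop_tray.png',cv2.resize(im[170:245,340:405],None,fx=6,fy=6,interpolation=cv2.INTER_CUBIC))
```

```text
(no output)
```

View pics/crop_case.png

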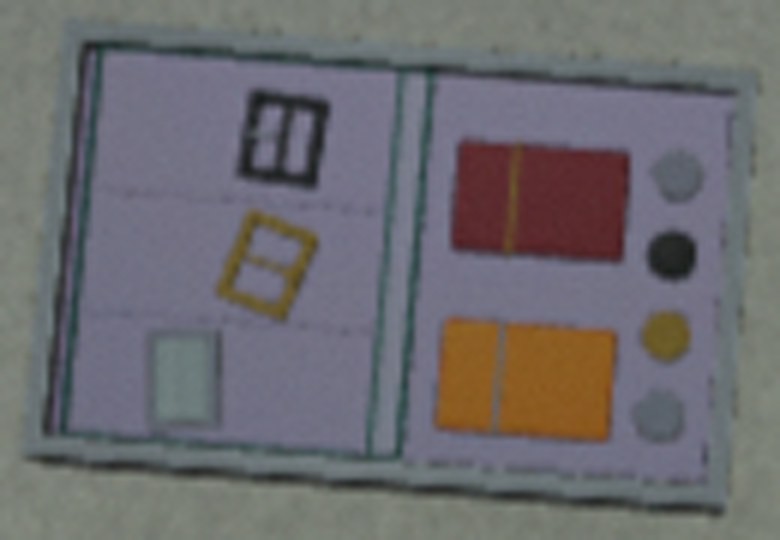

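View pics/crop_tray.png

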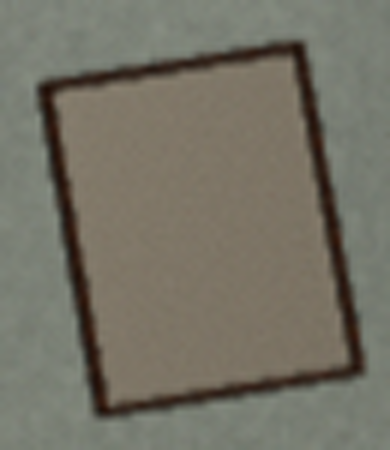

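```bash
cat > h.py <<'E'
import cv2,numpy as np,pickle
def ray(c,uv,z):
    K,T=c['mtx'],c['T']; uv=np.atleast_2d(uv).astype(float)
    d=np.c_[uv,np.ones(len(uv))]@np.linalg.inv(K).T@T[:3,:3].T; o=T[:3,3]
    return (o+d*((z-o[2])/d[:,2])[:,None])
def proj(c,p):
    T=np.linalg.inv(c['T']); q=np.atleast_2d(p)@T[:3,:3].T+T[:3,3]; q=q@c['mtx'].T; return q[:,:2]/q[:,2:]
def cr(x,o,f=6): return (np.array(x,float)+.5)/f-.5+np.array(o)
E
python3 - <<'E'
from h import *
np.set_printoptions(precision=4,suppress=True)
c=pickle.load(open('pics/top0.pkl','rb'))
P=ray(c,cr([(65,22),(755,72),(722,508),(28,455)],(165,135)),.062)
print('case',P,'len',np.linalg.norm(np.diff(np.r_[P,P[:1]],axis=0),axis=1))
C=P.mean(0); ux=(P[0]+P[1]-P[2]-P[3]); uy=P[0]+P[3]-P[1]-P[2]
yw=np.arctan2(ux[1],ux[0]); yw2=np.arctan2(-uy[0],uy[1]); print('C',C,yw,yw2); w=(240*yw+380*yw2)/620
R=np.array([[np.cos(w),-np.sin(w)],[np.sin(w),np.cos(w)]])
loc=lambda p:(np.atleast_2d(p)[:,:2]-C[:2])@R
print('pane left edge own',loc(ray(c,cr([(96,50),(65,435)],(165,135)),.059)),'right',loc(ray(c,cr([(432,70),(400,455)],(165,135)),.059)))
hsv=cv2.cvtColor(c['image'],cv2.COLOR_BGR2HSV)
m=cv2.inRange(hsv,(15,80,60),(32,255,255)); m[:, :195]=0; m[:,225:]=0; m[:165]=0; m[195:]=0
ys,xs=np.nonzero(m); r=cv2.minAreaRect(np.c_[xs,ys].astype(np.float32)); print(r)
bp=ray(c,cv2.boxPoints(r),.027); B=bp.mean(0); print('brass',B,'own',loc(B),'sizes',np.linalg.norm(np.diff(bp,axis=0),axis=1)); 
for i in range(3): print(np.arctan2(*(bp[i+1]-bp[i])[[1,0]]), np.linalg.norm(bp[i+1]-bp[i]))
T=ray(c,cr([(40,85),(300,42),(362,372),(100,413)],(340,170)),.016)
print('tray',T.mean(0),np.linalg.norm(np.diff(T,axis=0),axis=1),np.arctan2(*((T[0]-T[3])[[1,0]])))
np.savez('case.npz',C=C,w=w,R=R,tray=T.mean(0)); print('w',w)
E
```

```text
case [[ 0.6652  0.3019  0.062 ]
 [ 0.6413 -0.0736  0.062 ]
 [ 0.4032 -0.0574  0.062 ]
 [ 0.4284  0.3143  0.062 ]] len [0.3762 0.2386 0.3726 0.2371]
C [0.5345 0.1213 0.062 ] -0.06025195292850473 -0.06569265020554452
pane left edge own [[ 0.1054  0.1709]
 [-0.1057  0.1679]] right [[ 0.1078 -0.0122]
 [-0.1035 -0.0122]]
((208.90530395507812, 178.62722778320312), (12.153847694396973, 15.076925277709961), 22.61986541748047)
brass [0.5388 0.1947 0.027 ] own [[-0.0004  0.0735]] sizes [0.0502 0.0405 0.0501]
-0.3672282552747084 0.05016882600940607
-1.95917119041727 0.040519640708897804
2.7718723125351015 0.05012603379555476
tray [ 0.449  -0.3503  0.016 ] [0.1475 0.1865 0.1467] 0.17418392122040077
w -0.06358657384023879
```

```bash
cat >> h.py <<'E'
from scipy.spatial.transform import Rotation as Rot
cs=np.load('case.npz') 
def world(x,y): return cs['C'][:2]+cs['R']@np.array([x,y])
def delta(s,target):
    R=Rot.from_rotvec(s['tool_rot']).as_matrix()
    return R.T@(np.array(target)-s['ee_pos'])*100, np.arctan2(R[1,1],R[0,1])
E
python3 - <<'E'
from h import *
from workcell import ctrl
np.set_printoptions(precision=3,suppress=True)
c=pickle.load(open('pics/top0.pkl','rb'));s=ctrl.sense()
print('bottle cap',ray(c,[(113,196)],.19),'base', ray(c,[(132,208)],.0))
p=world(0,.11);print(p,delta(s,[*p,.231]),Rot.from_rotvec(s['tool_rot']).as_matrix())
E
```

```text
bottle cap [[0.457 0.452 0.19 ]] base [[0.442 0.453 0.   ]]
[0.542 0.231] (array([-38.315, -20.25 ,  -0.022]), np.float64(1.1120480252077587)) [[-0.897  0.443 -0.001]
 [ 0.443  0.897 -0.001]
 [ 0.    -0.002 -1.   ]]
```

```bash
python3 -m inch '[[[0,0,-2],0],[[-1,-0.5,-2],0],[[-3.8,-2,0],0],[[-3.8,-2,0],0],[[-3.8,-2,0],0],[[-3.8,-2,0],0],[[-3.8,-2,0],0],[[-3.8,-2,0],0],[[-3.8,-2,0],0],[[-3.8,-2,0],0],[[-3.8,-2,0],0],[[-2,-1,0],0],[[0,0,0],0]]' -1 40
python3 - <<'E'
from h import *
from workcell import ctrl
np.set_printoptions(precision=3,suppress=True)
s=ctrl.sense();print(s['ee_pos'],s['ft_force'],delta(s,[*world(0,.11),.075]))
E
```

```text
t: 1.78
ee_pos: [0.5501, 0.2274, 0.2949]
tool_rot: [0.719, 3.039, 0.023]
ft_force: [-0.0, 0.2, 0.2]
opening: -0.0007
[0.55  0.227 0.295] [-0.043  0.174  0.181] (array([ 1.252, -0.459, 21.971]), np.float64(1.106131114805766))
```

```bash
python3 -m inch '[[[0.4,-0.1,4],0],[[0.4,-0.1,4],0],[[0.2,-0.1,4],0],[[0,0,4],0],[[0,0,2.5],0],[[0,0,1],0],[[0,0,0],0],[[0,0,0],0]]'
python3 - <<'E'
from h import *
from workcell import ctrl
np.set_printoptions(precision=3,suppress=True)
s=ctrl.sense();print(s['ee_pos'],s['ft_force'],delta(s,[*world(0,.11),.060]),Rot.from_rotvec(s['tool_rot']).as_matrix())
E
```

```text
t: 2.78
ee_pos: [0.5441, 0.2433, 0.1057]
tool_rot: [0.703, 3.034, 0.044]
ft_force: [-0.1, -0.6, 0.7]
opening: -0.0003
[0.544 0.243 0.106] [-0.118 -0.639  0.716] (array([-0.211, -1.361,  4.53 ]), np.float64(1.1156941094928816)) [[-0.898  0.439  0.033]
 [ 0.44   0.898  0.021]
 [-0.02   0.033 -0.999]]
```

```bash
python3 -m inch '[[[0,0,1.2],0],[[0,0,1.2],0],[[0,0,1],0],[[0,0,0.4],0],[[0,0,0],0]]'; python3 -m inch '[[[0,0,0.2],0],[[0,0,0.1],0]]'
```

```text
t: 3.4
ee_pos: [0.5467, 0.2443, 0.0667]
tool_rot: [0.704, 3.031, 0.046]
ft_force: [-0.3, -0.3, 0.7]
opening: -0.0004
t: 3.65
ee_pos: [0.5471, 0.2445, 0.0639]
tool_rot: [0.703, 3.031, 0.046]
ft_force: [0.2, -0.0, 0.2]
opening: 0.0001
```

```bash
python3 -m inch '[[[0,0,0.2],0],[[0,0,0.1],0]]'; python3 -m inch '[[[0,0,0.15],0],[[0,0,0.15],0]]';python3 -m inch '[[[0,0,0.15],0]]'
```

```text
t: 3.9
ee_pos: [0.5475, 0.2448, 0.0611]
tool_rot: [0.703, 3.03, 0.047]
ft_force: [-0.7, -0.5, 0.1]
opening: -0.0003
t: 4.15
ee_pos: [0.5477, 0.245, 0.0591]
tool_rot: [0.703, 3.03, 0.047]
ft_force: [-6.0, -2.4, 16.6]
opening: 0.0001
t: 4.28
ee_pos: [0.5478, 0.2455, 0.0592]
tool_rot: [0.703, 3.03, 0.047]
ft_force: [-5.4, -1.7, 16.0]
opening: 0.0002
```

```bash
python3 -m inch '[[[-0.38,-0.92,0.13],0],[[-0.38,-0.92,0.13],0],[[-0.38,-0.92,0.13],0],[[-0.38,-0.92,0.13],0]]'
python3 - <<'E'
from h import *
from workcell import ctrl
s=ctrl.sense();print(s['ee_pos'],s['ft_force'])
c=ctrl.capture('top');cv2.imwrite('pics/top1.png',c['image'][130:230,160:300].repeat(5,0).repeat(5,1));
E
```

```text
t: 4.78
ee_pos: [0.5458, 0.2159, 0.0592]
tool_rot: [0.691, 3.029, 0.066]
ft_force: [-5.0, 2.5, 10.6]
opening: 0.0
[0.5457714  0.21589444 0.05923386] [-4.9800333   2.47235185 10.58911815]
```

View pics/top1.png

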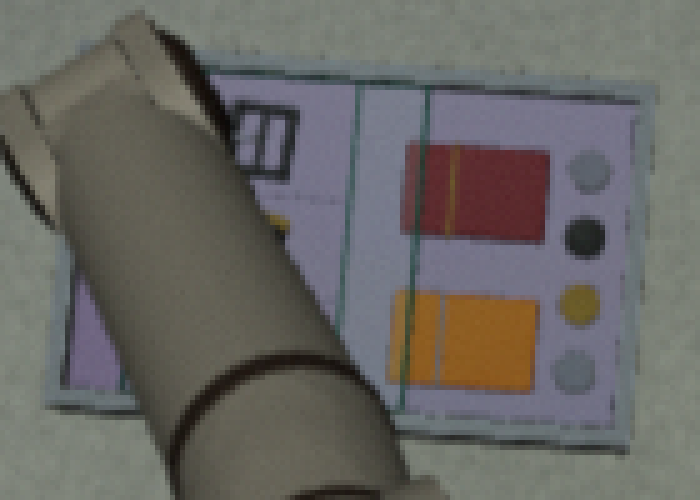

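```bash
python3 -m inch '[[[-0.4,-1.1,0.15],0],[[-0.4,-1.1,0.13],0],[[-0.4,-1.1,0.13],0],[[-0.4,-1.1,0.13],0],[[-0.4,-1.1,0.13],0]]'
python3 - <<'E'
from h import *
from workcell import ctrl
np.set_printoptions(precision=3,suppress=True)
s=ctrl.sense();print(s['ee_pos'],s['ft_force'],delta(s,[*world(0,-.06),.058]),Rot.from_rotvec(s['tool_rot']).as_matrix())
E
```

```text
t: 5.45
ee_pos: [0.5426, 0.1683, 0.0592]
tool_rot: [0.678, 3.025, 0.089]
ft_force: [-4.8, 2.5, 12.8]
opening: -0.0002
[0.543 0.168 0.059] [-4.799  2.538 12.814] (array([ -3.496, -10.163,  -0.441]), np.float64(1.130529640485291)) [[-0.904  0.425  0.052]
 [ 0.428  0.903  0.047]
 [-0.027  0.065 -0.998]]
```

```bash
python3 -m inch '[[[-0.4,-1.15,0.12],0],[[-0.4,-1.15,0.12],0],[[-0.4,-1.15,0.12],0],[[-0.4,-1.15,0.12],0],[[-0.4,-1.15,0.12],0],[[-0.4,-1.15,0.12],0]]'
python3 - <<'E'
from h import *
from workcell import ctrl
np.set_printoptions(precision=3,suppress=True)
s=ctrl.sense();print(s['ee_pos'],s['ft_force'],delta(s,[*world(0,-.06),.058]),Rot.from_rotvec(s['tool_rot']).as_matrix())
E
```

```text
t: 6.2
ee_pos: [0.5386, 0.1083, 0.0593]
tool_rot: [0.661, 3.019, 0.112]
ft_force: [-7.2, 2.5, 15.6]
opening: -0.0002
[0.539 0.108 0.059] [-7.209  2.488 15.591] (array([-1.248, -4.58 , -0.206]), np.float64(1.1407190963273086)) [[-0.907  0.416  0.063]
 [ 0.419  0.906  0.06 ]
 [-0.032  0.081 -0.996]]
```

```bash
python3 -m inch '[[[-0.4,-1.15,0.12],0],[[-0.4,-1.15,0.1],0],[[-0.4,-1.0,0.1],0]]'
python3 - <<'E'
from h import *
from workcell import ctrl
np.set_printoptions(precision=3,suppress=True)
s=ctrl.sense();print(s['ee_pos'],s['ft_force'])
c=ctrl.capture('top');cv2.imwrite('pics/top2.png',c['image'][130:230,160:300].repeat(5,0).repeat(5,1));
E
```

```text
t: 6.58
ee_pos: [0.5371, 0.0791, 0.0594]
tool_rot: [0.654, 3.017, 0.121]
ft_force: [-2.1, 7.0, 9.4]
opening: 0.0001
[0.537 0.079 0.059] [-2.116  6.964  9.372]
```

View pics/top2.png

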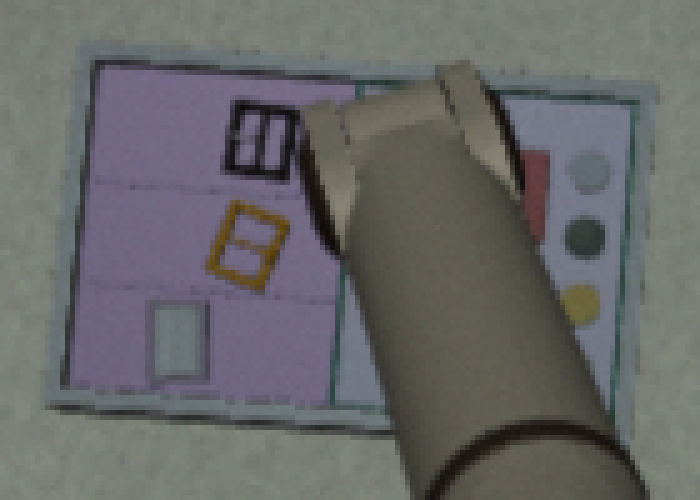

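```bash
python3 -m inch '[[[0,0,-1],0],[[0,0,-2],0],[[0,0,-3],0],[[0,0,-3],0],[[0,0,0],0]]'
python3 - <<'E'
from h import *
from workcell import ctrl
np.set_printoptions(precision=4,suppress=True)
s=ctrl.sense();print(s['ee_pos'],s['ft_force'],Rot.from_rotvec(s['tool_rot']).as_matrix())
c=ctrl.capture('top');pickle.dump(c,open('pics/top3.pkl','wb'))
hsv=cv2.cvtColor(c['image'],cv2.COLOR_BGR2HSV)
m=cv2.inRange(hsv,(13,110,60),(32,255,255)); m[:, :198]=0; m[:,222:]=0; m[:165]=0; m[195:]=0
ys,xs=np.nonzero(m); r=cv2.minAreaRect(np.c_[xs,ys].astype(np.float32)); print(r,len(xs))
bp=ray(c,cv2.boxPoints(r),.027); B=bp.mean(0); print('brass',B)
for i in range(3): print(np.arctan2(*(bp[i+1]-bp[i])[[1,0]]), np.linalg.norm(bp[i+1]-bp[i]))
c=ctrl.capture('side');pickle.dump(c,open('pics/side3.pkl','wb'));cv2.imwrite('pics/side3.png',c['image'][140:240,200:340].repeat(5,0).repeat(5,1))
print(proj(c,B))
E
```

```text
t: 7.25
ee_pos: [0.5316, 0.0716, 0.153]
tool_rot: [0.655, 3.014, 0.121]
ft_force: [0.7, 0.2, -0.2]
opening: 0.0002
[0.5316 0.0716 0.153 ] [ 0.6963  0.181  -0.2485] [[-0.9087  0.4117  0.0698]
 [ 0.4159  0.9071  0.0648]
 [-0.0366  0.0879 -0.9955]]
((209.01182556152344, 178.67160034179688), (11.923078536987305, 15.076925277709961), 22.61986541748047) 76
brass [0.5387 0.1944 0.027 ]
-0.3672756106150534 0.050168009905498835
-1.959169622621991 0.0397496626858385
2.7718723108516743 0.050126034176520506
[[258.9816 181.4151]]
```

View pics/side3.png

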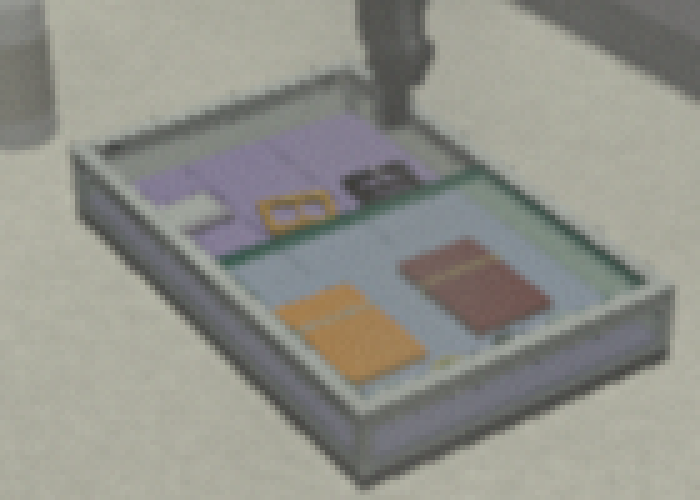

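Run:
```python
from h import *
from workcell import ctrl
s=ctrl.sense();print(delta(s,[.5387,.1944,.135]))
```

```text
(array([ 4.34818245, 11.38767955,  2.40236028]), np.float64(1.1446316235208678))
```

```bash
python3 -m inch '[[[0.6,1.6,0.2],-0.06],[[0.6,1.6,0.3],0],[[0.6,1.6,0.3],0],[[0.6,1.6,0.3],0],[[0.6,1.6,0.3],0],[[0.6,1.5,0.3],0],[[0.3,0.8,0.2],0],[[0,0,0],0]]' 0.4
python3 - <<'E'
from h import *
from workcell import ctrl
np.set_printoptions(precision=4,suppress=True)
s=ctrl.sense();print(s['opening'],Rot.from_rotvec(s['tool_rot']).as_matrix(),delta(s,[.5387,.1944,.135]))
E
```

```text
t: 8.35
ee_pos: [0.5252, 0.194, 0.13]
tool_rot: [0.533, 3.055, 0.115]
ft_force: [-0.7, -0.2, 0.2]
opening: 0.0596
0.05956340243089186 [[-0.9403  0.3366  0.0508]
 [ 0.3394  0.9383  0.0661]
 [-0.0254  0.0794 -0.9965]] (array([-1.2696,  0.529 , -0.4233]), np.float64(1.2264046220373523))
```

```bash
python3 -m inch '[[[-0.7,0.3,0],0],[[-0.5,0.2,0],0.02],[[0,0,0],0]]'
python3 - <<'E'
from h import *
from workcell import ctrl
np.set_printoptions(precision=4,suppress=True)
s=ctrl.sense();print(s['opening'],s['ee_pos'],delta(s,[.5387,.1944,.04]))
c=ctrl.capture('wrist');cv2.imwrite('pics/wrist4.png',c['image']);pickle.dump(c,open('pics/wrist4.pkl','wb'))
print(proj(c,[[.5387,.1944,.027]]))
E
```

```text
t: 8.72
ee_pos: [0.54, 0.1926, 0.1309]
tool_rot: [0.569, 3.048, 0.114]
ft_force: [-0.1, 0.4, 0.5]
opening: 0.0599
0.059938843086365025 [0.54   0.1926 0.1309] (array([ 0.4122, -0.5992,  9.0636]), np.float64(1.202424011561359))
[[267.865  207.4053]]
```

View pics/wrist4.png

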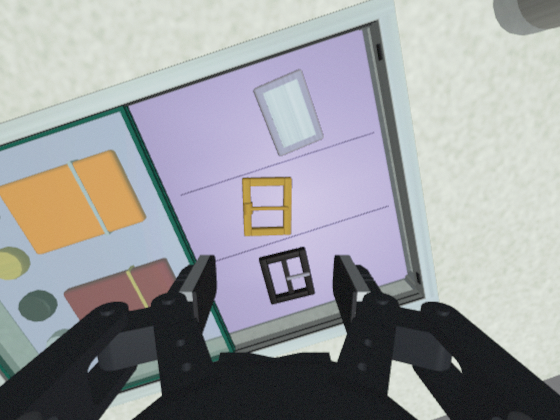

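```bash
python3 -m inch '[[[0,-0.1,1.5],0],[[0.1,-0.1,1.7],0],[[0.1,-0.1,1.7],0],[[0.1,-0.1,1.7],0],[[0.1,-0.1,1],0],[[0,0,0],0]]'
python3 - <<'E'
from h import *
from workcell import ctrl
np.set_printoptions(precision=4,suppress=True)
s=ctrl.sense();print(s['opening'],s['ee_pos'],s['ft_force'],Rot.from_rotvec(s['tool_rot']).as_matrix()[2],delta(s,[.5387,.1944,.02]))
E
```

```text
t: 9.52
ee_pos: [0.536, 0.1934, 0.0473]
tool_rot: [0.57, 3.052, 0.111]
ft_force: [0.2, 0.6, 0.3]
opening: 0.0596
0.05963268007796556 [0.536  0.1934 0.0473] [0.2292 0.615  0.2786] [-0.0214  0.0765 -0.9968] (array([-0.1611, -0.0186,  2.7359]), np.float64(1.2023932877251091))
```

```bash
python3 -m inch '[[[-0.2,0,0.8],0],[[0,0,0.8],0],[[0,0,0.6],0],[[0,0,0.2],0]]'; python3 -m inch '[[[0,0,0.2],0],[[0,0,0.15],0]]';python3 -m inch '[[[0,0,0.15],0],[[0,0,0.15],0]]'
```

```text
t: 10.02
ee_pos: [0.5407, 0.1947, 0.0231]
tool_rot: [0.57, 3.049, 0.113]
ft_force: [-0.0, -0.2, 0.2]
opening: 0.0596
t: 10.28
ee_pos: [0.541, 0.195, 0.0196]
tool_rot: [0.569, 3.049, 0.113]
ft_force: [0.3, 0.6, -0.1]
opening: 0.0594
t: 10.52
ee_pos: [0.5413, 0.1952, 0.0176]
tool_rot: [0.57, 3.048, 0.112]
ft_force: [-6.1, -2.6, 20.8]
opening: 0.0599
```

```bash
python3 -m inch '[[[0,0,0.15],0],[[0,0,0.15],0],[[0,0,0.15],0],[[0,0,0.15],0]]'
python3 - <<'E'
from h import *
from workcell import ctrl
np.set_printoptions(precision=4,suppress=True)
s=ctrl.sense();print(s['opening'],s['ee_pos'],s['ft_force'],Rot.from_rotvec(s['tool_rot']).as_matrix()[2],delta(s,[.5387,.1944,.02]))
E
```

```text
t: 11.02
ee_pos: [0.5413, 0.1952, 0.0176]
tool_rot: [0.57, 3.048, 0.108]
ft_force: [-4.7, -2.4, 13.9]
opening: 0.0596
0.059648387136060285 [0.5413 0.1952 0.0176] [-4.7366 -2.4032 13.9227] [-0.0256  0.0752 -0.9968] (array([ 0.2117, -0.1502, -0.262 ]), np.float64(1.2019152874500674))
```

```bash
python3 -m inch '[[[0.1,-0.1,-0.28],0],[[0,0,0],0]]'; python3 -m inch '[[[0,0,0],0],[[0,0,0],0],[[0,0,0],0],[[0,0,0],0],[[0,0,0],0]]' -1 40
python3 - <<'E'
from h import *
from workcell import ctrl
s=ctrl.sense();print(s['opening'])
c=ctrl.capture('wrist');cv2.imwrite('pics/wrist5.png',c['image'])
E
```

```text
t: 11.28
ee_pos: [0.5403, 0.1946, 0.021]
tool_rot: [0.57, 3.047, 0.108]
ft_force: [0.1, -0.2, 0.3]
opening: 0.0598
t: 11.9
ee_pos: [0.5403, 0.1945, 0.0213]
tool_rot: [0.57, 3.047, 0.108]
ft_force: [-1.2, -0.2, 3.4]
opening: 0.0404
0.04039170498667578
```

View pics/wrist5.png

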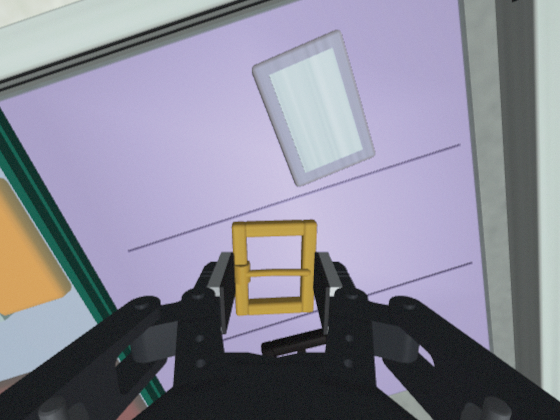

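The wrist view shows the brass frame (275,267) held between both pads at (222,285) and (325,285), with an opening of 40 mm. Next is a slow lift.

```bash
python3 -m inch '[[[0,0,-0.3],0],[[0,0,-0.5],0],[[0,0,-0.7],0],[[0,0,-0.7],0],[[0,0,-0.5],0],[[0,0,0],0]]' -1 60
python3 - <<'E'
from h import *
from workcell import ctrl
s=ctrl.sense();print(s['opening'])
c=ctrl.capture('wrist');cv2.imwrite('pics/wrist6.png',c['image'])
c=ctrl.capture('side');cv2.imwrite('pics/side6.png',c['image'][120:240,180:340].repeat(5,0).repeat(5,1))
E
```

```text
t: 12.7
ee_pos: [0.5385, 0.1925, 0.0494]
tool_rot: [0.57, 3.048, 0.107]
ft_force: [0.5, -0.1, -1.2]
opening: 0.0393
0.039287486832791846
```

View pics/wrist6.png

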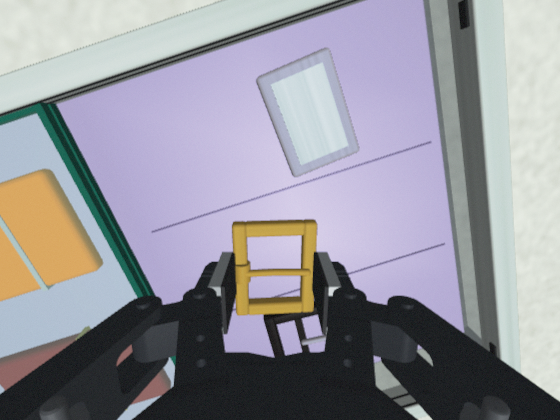

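View pics/side6.png

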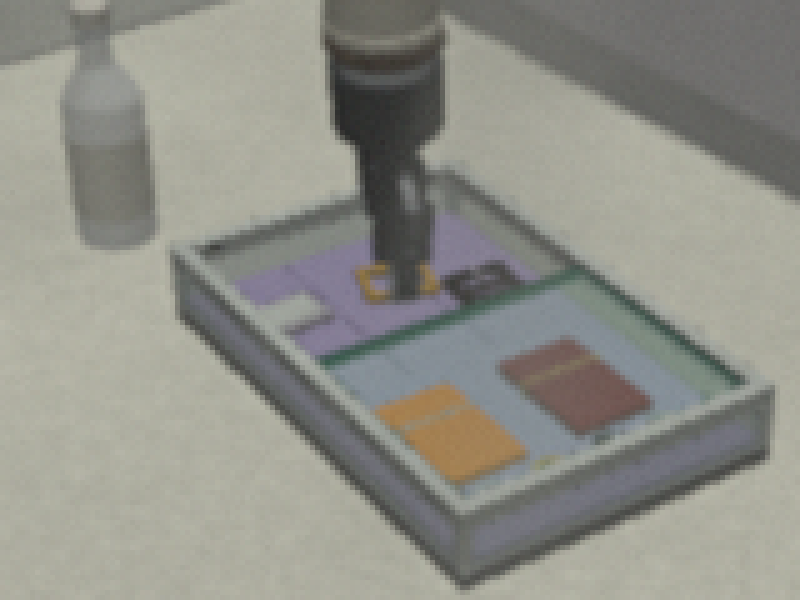

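The buckle moves with the gripper against the background and the side view shows it off the bed, so it's held. Lifting on.

```bash
python3 -m inch '[[[0,0,-1],0],[[0,0,-1.5],0],[[0,0,-2],0],[[0,0,-2],0],[[0,0,-1.5],0],[[0,0,-0.5],0]]'
python3 - <<'E'
from h import *
from workcell import ctrl
np.set_printoptions(precision=4,suppress=True)
s=ctrl.sense();print(s['opening'],s['ee_pos'],Rot.from_rotvec(s['tool_rot']).as_matrix()[2],delta(s,[.449,-.350,.14]))
E
```

```text
t: 13.55
ee_pos: [0.5335, 0.1871, 0.1394]
tool_rot: [0.57, 3.048, 0.107]
ft_force: [-0.2, -0.5, -1.1]
opening: 0.0391
0.03906392393977823 [0.5335 0.1871 0.1394] [-0.0255  0.0749 -0.9969] (array([-11.5714, -52.9945,  -3.7431]), np.float64(1.2021994585179399))
```

```bash
python3 -m inch '[[[-0.3,-1.2,-0.1],0],[[-0.5,-2.2,-0.17],0],[[-0.6,-2.7,-0.2],0],[[-0.6,-2.7,-0.2],0],[[-0.6,-2.7,-0.2],0],[[-0.6,-2.7,-0.2],0],[[-0.6,-2.7,-0.2],0],[[-0.6,-2.7,-0.2],0],[[-0.6,-2.7,-0.2],0],[[-0.6,-2.7,-0.2],0]]'
python3 - <<'E'
from h import *
from workcell import ctrl
np.set_printoptions(precision=4,suppress=True)
s=ctrl.sense();print(s['opening'],s['ee_pos'],Rot.from_rotvec(s['tool_rot']).as_matrix()[2],delta(s,[.449,-.350,.11]))
E
```

```text
t: 14.8
ee_pos: [0.4858, -0.0807, 0.1343]
tool_rot: [0.574, 3.061, 0.102]
ft_force: [-0.0, 0.5, -0.8]
opening: 0.0391
0.03907216997623463 [ 0.4858 -0.0807  0.1343] [-0.0135  0.0689 -0.9975] (array([ -6.3043, -26.546 ,   0.69  ]), np.float64(1.2007838513735722))
```

```bash
python3 -m inch '[[[-0.6,-2.5,0],0],[[-0.6,-2.5,0],0],[[-0.6,-2.5,0],0],[[-0.6,-2.5,0],0],[[-0.6,-2.5,0],0],[[-0.6,-2.5,0],0],[[-0.6,-2.5,0],0],[[-0.5,-2.2,0],0],[[-0.4,-1.8,0],0],[[-0.3,-1,0],0],[[0,0,0],0]]'
python3 - <<'E'
from h import *
from workcell import ctrl
np.set_printoptions(precision=4,suppress=True)
s=ctrl.sense();print(s['opening'],s['ee_pos'],Rot.from_rotvec(s['tool_rot']).as_matrix()[2],delta(s,[.449,-.350,.06]))
E
```

```text
t: 16.18
ee_pos: [0.4388, -0.3239, 0.1104]
tool_rot: [0.595, 3.074, 0.105]
ft_force: [-0.5, 1.4, -0.4]
opening: 0.0388
0.03884721247698159 [ 0.4388 -0.3239  0.1104] [ 0.0037  0.0675 -0.9977] (array([-1.9387, -2.3797,  4.8809]), np.float64(1.1881873364340558))
```

```bash
python3 -m inch '[[[-0.5,-0.6,0.8],0],[[-0.5,-0.6,1],0],[[-0.5,-0.6,1],0],[[-0.3,-0.5,1],0],[[0,0,1],0],[[0,0,0.5],0],[[0,0,0],0]]'
python3 - <<'E'
from h import *
from workcell import ctrl
np.set_printoptions(precision=4,suppress=True)
s=ctrl.sense();print(s['opening'],s['ee_pos'],Rot.from_rotvec(s['tool_rot']).as_matrix()[2],delta(s,[.449,-.350,.014]))
c=ctrl.capture('wrist');cv2.imwrite('pics/wrist7.png',c['image'])
E
```

```text
t: 17.05
ee_pos: [0.4495, -0.3466, 0.0508]
tool_rot: [0.589, 3.076, 0.109]
ft_force: [0.0, 0.2, -1.1]
opening: 0.0393
0.03927037320568729 [ 0.4495 -0.3466  0.0508] [ 0.0058  0.0697 -0.9976] (array([-0.1001, -0.5908,  3.6513]), np.float64(1.1923136745097962))
```

View pics/wrist7.png

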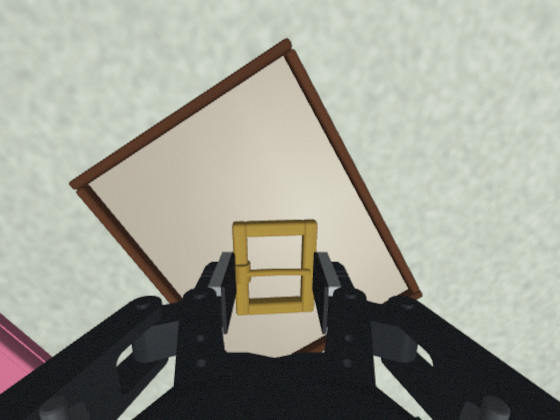

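The wrist view shows the brass buckle (275,267) over the pale floor, well inside the wood rim. Lowering until it touches.

```bash
python3 -m inch '[[[0,0,0.8],0],[[0,-0.1,0.9],0],[[0,-0.1,0.9],0],[[0,0,0.5],0],[[0,0,0.2],0]]'; python3 -m inch '[[[0,0,0.1],0],[[0,0,0.1],0]]'
```

```text
t: 17.73
ee_pos: [0.45, -0.3466, 0.0165]
tool_rot: [0.588, 3.075, 0.108]
ft_force: [-0.0, -0.1, -1.1]
opening: 0.0393
t: 17.98
ee_pos: [0.4502, -0.3465, 0.0144]
tool_rot: [0.588, 3.075, 0.108]
ft_force: [-0.2, 0.2, -1.0]
opening: 0.039
```

```bash
python3 -m inch '[[[0,0,0.15],0],[[0,0,0.15],0]]'; python3 -m inch '[[[0,0,0.1],0],[[0,0,0.1],0]]'
```

```text
t: 18.23
ee_pos: [0.4506, -0.3465, 0.0117]
tool_rot: [0.588, 3.074, 0.107]
ft_force: [0.7, -0.2, -0.3]
opening: 0.0395
t: 18.48
ee_pos: [0.4506, -0.3464, 0.0098]
tool_rot: [0.588, 3.074, 0.107]
ft_force: [-2.0, 0.5, 5.1]
opening: 0.0392
```

```bash
python3 -m inch '[[[0,0,0.05],0],[[0,0,0],0],[[0,0,0],0],[[0,0,0],0]]' 0.3
python3 -m inch '[[[0,0,-0.5],0],[[0,0,-1],0],[[0,0,-2],0],[[0,0,-3],0],[[0,0,-3],0],[[0,0,-2],0],[[0,0,0],0]]'
python3 - <<'E'
from h import *
from workcell import ctrl
np.set_printoptions(precision=4,suppress=True)
s=ctrl.sense()
print(s['ee_pos'],Rot.from_rotvec(s['tool_rot']).as_matrix()[2],delta(s,[*world(0,-.085),.14]), world(0,-.085))
c=ctrl.capture('wrist');cv2.imwrite('pics/wrist8.png',c['image']);pickle.dump(c,open('pics/wrist8.pkl','wb'))
E
```

```text
t: 18.98
ee_pos: [0.4509, -0.3466, 0.0095]
tool_rot: [0.588, 3.073, 0.106]
ft_force: [-0.3, 0.3, 0.2]
opening: 0.0555
t: 19.85
ee_pos: [0.4487, -0.3549, 0.1316]
tool_rot: [0.587, 3.071, 0.104]
ft_force: [0.3, 0.4, -0.2]
opening: 0.0555
[ 0.4487 -0.3549  0.1316] [-0.0003  0.0675 -0.9977] (array([ 6.9708, 39.3135,  1.8112]), np.float64(1.192855952154975)) [0.5291 0.0365]
```

View pics/wrist8.png

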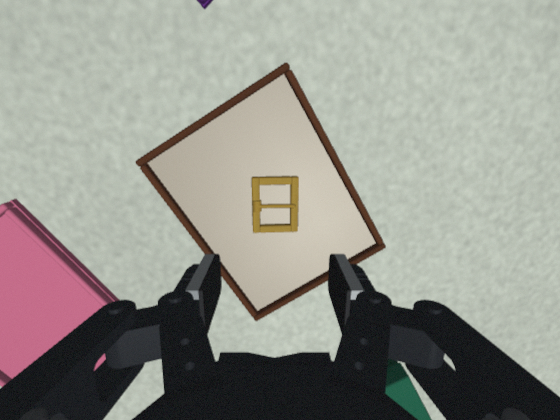

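The wrist view shows the brass buckle lying flat and released at (275,204), near the middle of the wood tray (262,190). Next I go back to the pane.

```bash
python3 -m inch '[[[0.3,1.4,0],0],[[0.5,2.7,0.1],0],[[0.6,3.2,0.2],0],[[0.6,3.2,0.2],0],[[0.6,3.2,0.2],0],[[0.6,3.2,0.2],0],[[0.6,3.2,0.2],0],[[0.6,3.2,0.2],0],[[0.6,3.2,0.2],0],[[0.6,3.2,0.2],0],[[0.5,2.6,0.1],0],[[0.3,1.5,0],0],[[0,0,0],0]]' -1
python3 - <<'E'
from h import *
from workcell import ctrl
np.set_printoptions(precision=4,suppress=True)
s=ctrl.sense()
print(s['opening'],Rot.from_rotvec(s['tool_rot']).as_matrix()[2],delta(s,[*world(0,-.085),.075]), world(0,-.085))
c=ctrl.capture('top');cv2.imwrite('pics/top9.png',c['image'][120:245,160:410].repeat(3,0).repeat(3,1));
E
```

```text
t: 21.52
ee_pos: [0.5025, 0.0121, 0.1244]
tool_rot: [-0.571, -3.072, -0.119]
ft_force: [-0.1, -0.3, 0.3]
opening: -0.0001
-0.0001306549844876096 [ 0.0288  0.0722 -0.997 ] (array([-1.7519,  2.866 ,  5.1107]), np.float64(1.2023564373246254)) [0.5291 0.0365]
```

View pics/top9.png

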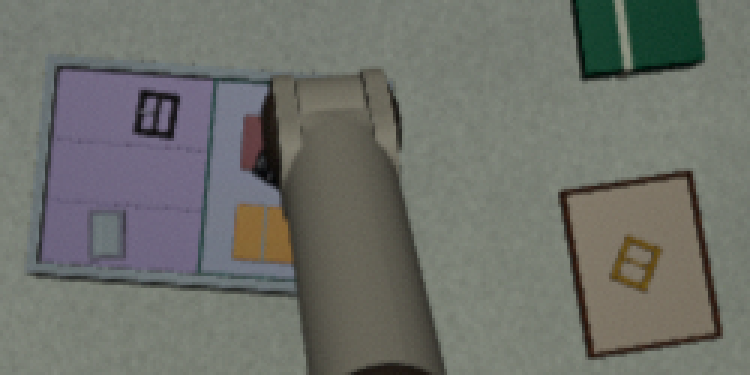

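The top view shows the brass buckle inside the wood tray at (635,263), the other two buckles undisturbed, and the pane still open. I'll descend onto it.

```bash
python3 -m inch '[[[-0.6,0.7,0.8],0],[[-0.6,0.7,1],0],[[-0.5,0.6,1],0],[[0,0.3,1],0],[[0,0,0.8],0],[[0,0,0.3],0],[[0,0,0],0]]'
python3 - <<'E'
from h import *
from workcell import ctrl
np.set_printoptions(precision=4,suppress=True)
s=ctrl.sense()
print(Rot.from_rotvec(s['tool_rot']).as_matrix(),delta(s,[*world(0,-.085),.059]), world(0,-.085))
E
```

```text
t: 22.45
ee_pos: [0.5272, 0.0274, 0.0715]
tool_rot: [-0.581, -3.067, -0.116]
ft_force: [-0.1, 0.5, 0.4]
opening: 0.0002
[[-0.9307  0.3659 -0.0036]
 [ 0.3646  0.9281  0.0759]
 [ 0.0311  0.0693 -0.9971]] (array([0.1098, 0.8217, 1.3161]), np.float64(1.1952777180632919)) [0.5291 0.0365]
```

```bash
python3 -m inch '[[[0,0,0.5],0],[[0,0,0.4],0],[[0,0,0.1],0]]'; python3 -m inch '[[[0,0,0.15],0],[[0,0,0.15],0]]'; python3 -m inch '[[[0,0,0.15],0],[[0,0,0.15],0]]'
```

```text
t: 22.82
ee_pos: [0.5276, 0.0279, 0.0617]
tool_rot: [-0.582, -3.069, -0.116]
ft_force: [0.0, -1.1, -0.5]
opening: -0.0003
t: 23.08
ee_pos: [0.5277, 0.028, 0.0592]
tool_rot: [-0.582, -3.069, -0.115]
ft_force: [-6.2, -1.4, 15.6]
opening: 0.0001
t: 23.32
ee_pos: [0.5278, 0.028, 0.0592]
tool_rot: [-0.582, -3.069, -0.113]
ft_force: [-6.4, -1.2, 17.6]
opening: 0.0002
```

```bash
python3 -m inch '[[[0.3,0.95,0.2],0],[[0.3,0.95,0.2],0],[[0.3,0.95,0.2],0],[[0.3,0.95,0.2],0]]'
python3 - <<'E'
from h import *
from workcell import ctrl
np.set_printoptions(precision=4,suppress=True)
s=ctrl.sense()
print(Rot.from_rotvec(s['tool_rot']).as_matrix()[2],delta(s,[*world(0,.09),.059]), world(0,.09))
c=ctrl.capture('top');cv2.imwrite('pics/top10.png',c['image'][130:230,160:300].repeat(5,0).repeat(5,1));
E
```

```text
t: 23.82
ee_pos: [0.5303, 0.0657, 0.0593]
tool_rot: [-0.587, -3.068, -0.106]
ft_force: [-4.5, -1.8, 13.8]
opening: -0.0002
[ 0.0281  0.0634 -0.9976] (array([ 4.4283, 13.8449,  1.03  ]), np.float64(1.1916826273953844)) [0.5403 0.2111]
```

View pics/top10.png

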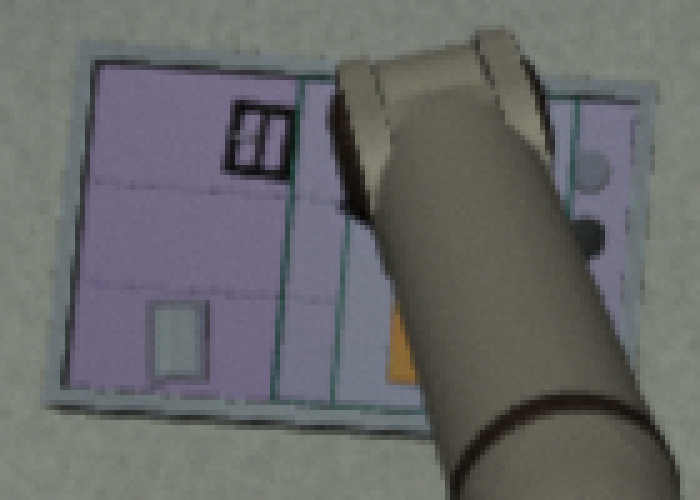

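The pane's left edge has moved with the tool to column 300 → 275, so it's sliding. Continuing.

```bash
python3 -m inch '[[[0.37,1.15,0.2],0],[[0.37,1.15,0.2],0],[[0.37,1.15,0.2],0],[[0.37,1.15,0.2],0],[[0.37,1.15,0.2],0],[[0.37,1.15,0.2],0]]'
python3 - <<'E'
from h import *
from workcell import ctrl
np.set_printoptions(precision=4,suppress=True)
s=ctrl.sense()
print(Rot.from_rotvec(s['tool_rot']).as_matrix()[2],delta(s,[*world(0,.09),.059]))
E
```

```text
t: 24.62
ee_pos: [0.5352, 0.1391, 0.0593]
tool_rot: [-0.589, -3.069, -0.098]
ft_force: [-3.7, -2.1, 11.9]
opening: -0.0001
[ 0.0261  0.0591 -0.9979] (array([2.1931, 6.8647, 0.4928]), np.float64(1.190596854708756))
```

```bash
python3 -m inch '[[[0.37,1.15,0.2],0],[[0.37,1.15,0.2],0],[[0.35,1.1,0.2],0],[[0.3,1,0.2],0]]';python3 -m inch '[[[0.25,0.8,0.2],0],[[0.2,0.6,0.18],0]]'
python3 - <<'E'
from h import *
from workcell import ctrl
s=ctrl.sense()
print(delta(s,[*world(0,.09),.059]))
c=ctrl.capture('top');cv2.imwrite('pics/top11.png',c['image'][130:230,160:300].repeat(5,0).repeat(5,1));
E
```

```text
t: 25.12
ee_pos: [0.5384, 0.1862, 0.0592]
tool_rot: [-0.59, -3.07, -0.094]
ft_force: [-4.4, -1.6, 13.9]
opening: -0.0001
t: 25.38
ee_pos: [0.5398, 0.2019, 0.0593]
tool_rot: [-0.589, -3.072, -0.094]
ft_force: [-0.3, -2.4, 10.1]
opening: -0.0001
(array([0.29476647, 0.86950812, 0.08542797]), np.float64(1.1915093295988572))
```

View pics/top11.png

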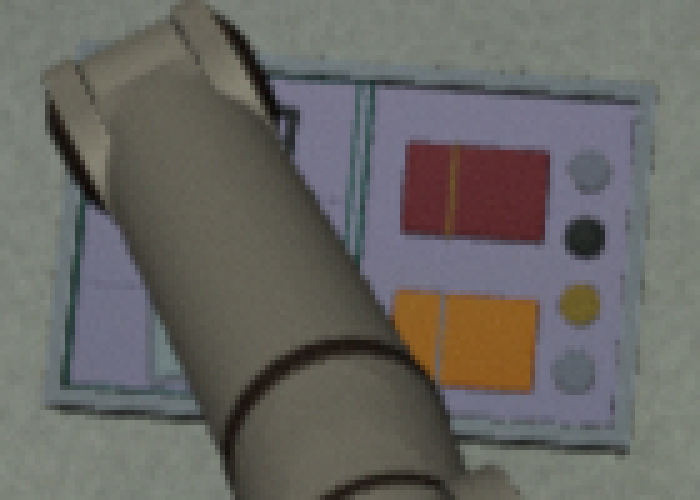

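```bash
python3 -m inch '[[[0.1,0.4,0.16],0],[[0.1,0.4,0.16],0]]';python3 -m inch '[[[0.1,0.4,0.16],0]]'; python3 -m inch '[[[0,0,-0.5],0],[[0,0,-2],0],[[0,0,-3],0],[[0,0,-4],0],[[0,0,-4],0],[[0,0,-3],0],[[0,0,0],0]]'; python3 -m inch '[[[0,-2,0],0],[[0,-4,0],0],[[0,-4,0],0],[[0,-4,0],0],[[0,-4,0],0],[[0,-2,0],0],[[0,0,0],0],[[0,0,0],0]]'
python3 - <<'E'
from h import *
from workcell import ctrl
s=ctrl.sense()
c=ctrl.capture('top');pickle.dump(c,open('pics/top12.pkl','wb'));cv2.imwrite('pics/top12.png',c['image'][130:230,160:300].repeat(5,0).repeat(5,1));
c=ctrl.capture('side');cv2.imwrite('pics/side12.png',c['image'])
E
```

```text
t: 25.68
ee_pos: [0.5417, 0.2061, 0.0592]
tool_rot: [-0.592, -3.073, -0.084]
ft_force: [-4.6, -8.5, 15.8]
opening: 0.0
t: 25.8
ee_pos: [0.5418, 0.2062, 0.0591]
tool_rot: [-0.595, -3.071, -0.074]
ft_force: [-9.7, -12.7, 22.0]
opening: 0.0002
t: 26.68
ee_pos: [0.5423, 0.1985, 0.2294]
tool_rot: [-0.594, -3.072, -0.076]
ft_force: [-0.0, -0.1, -0.3]
opening: 0.0001
t: 27.68
ee_pos: [0.4543, 0.0005, 0.2102]
tool_rot: [-0.598, -3.053, -0.067]
ft_force: [0.4, 0.7, 0.6]
opening: 0.0001
```

View pics/top12.png

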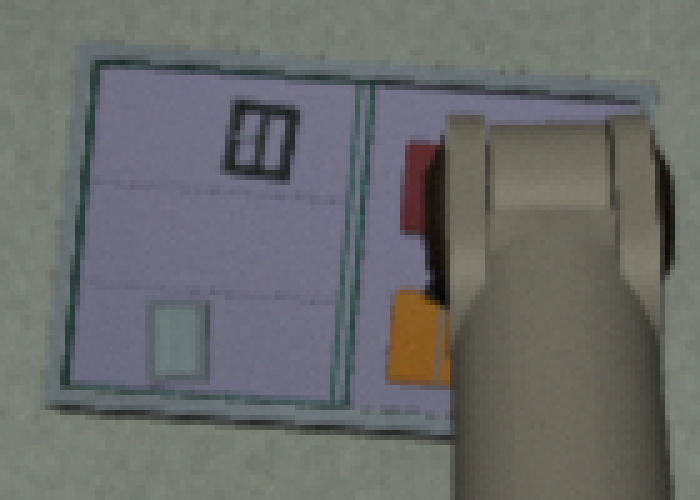

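View pics/side12.png

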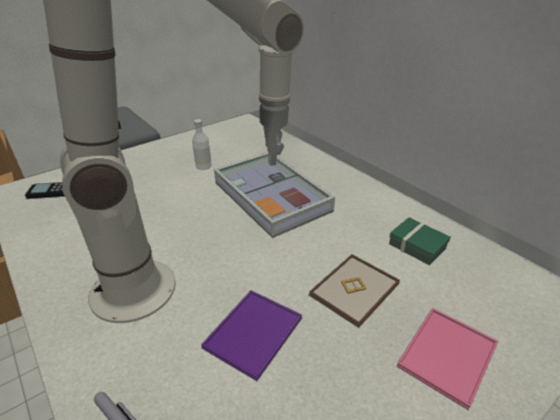

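Run:
```python
from h import *
from workcell import ctrl
np.set_printoptions(precision=4,suppress=True)
c=pickle.load(open('pics/top12.pkl','rb'));c0=pickle.load(open('pics/top0.pkl','rb'))
hsv=cv2.cvtColor(c['image'],cv2.COLOR_BGR2HSV)[185:235,350:395]
m=cv2.inRange(hsv,(15,120,50),(32,255,255));ys,xs=np.nonzero(m);r=cv2.minAreaRect(np.c_[xs,ys].astype(np.float32))
B=ray(c,np.array(r[0])+[350,185],.015)[0]; d=(B-cs['tray'])[:2];a=.174
print('brass',B,'in tray',d@np.array([[np.cos(a),-np.sin(a)],[np.sin(a),np.cos(a)]]),r)
e=(ray(c,cr([(96,62),(68,384)],(160,130),5),.059)[:,:2]-cs['C'][:2])@cs['R'];print('pane left edge',e)
for n,(x0,y0,x1,y1) in dict(black=(203,148,222,169),steel=(187,188,204,208),box=(345,105,400,150),bottle=(100,180,145,220)).items():
    A=[cv2.cvtColor(k['image'],cv2.COLOR_BGR2GRAY)[y0:y1,x0:x1].astype(np.float32) for k in(c0,c)]
    print(n,'shift px',cv2.phaseCorrelate(A[0],A[1]))
print(ctrl.sense()['joint_velocities'].round(3))
```

```text
brass [ 0.4498 -0.3458  0.015 ] in tray [0.0016 0.0042] ((21.600000381469727, 22.200000762939453), (12.649109840393066, 15.17893123626709), 18.434947967529297)
pane left edge [[ 0.108   0.177 ]
 [-0.104   0.1752]]
black shift px ((0.02411756576524482, 0.022512069605557627), 0.9956205353140831)
steel shift px ((-0.049879674497299575, 0.2458000235465292), 1.0192138393719992)
box shift px ((-0.01569968358125351, 0.4696861393605154), 0.9724012742219148)
bottle shift px ((0.4610782884566511, 0.032386443485343364), 0.9278917308648428)
[-0.007  0.    -0.004 -0.011 -0.002  0.     0.003]
```

The checks agree: the brass is 5 mm from the tray centre, the pane is at its stop, and bystanders show under 0.5 px of shift (about 1.5 mm). Handing in.

```bash
python3 -c "
from workcell import ctrl
print(ctrl.hand_in())"
```

```text
the job is handed in; nothing more can be done
None
```

The brass buckle lies in the wood tray, the pane is shut again, and I handed the job in at about 28 s of the 67 s; no verdict was reported.

I dragged the pane open to its stop, pressing with about 10–17 N by the force readings taken between moves. Then I gripped the buckle across its 42 mm width, set it down until it touched the tray floor, and let go. I dragged the pane back against the left stop, where the last reading was 22 N of press and 13 N sideways.

**Last checks:**
- **Brass buckle:** flat and released, about 2 mm (tray x) and 4 mm (tray y) from the tray's centre.
- **Pane:** left edge at own y of about 175–177 mm, against 178 mm when shut. That is within the roughly 2 mm calibration, and it did not move under the last push.
- **Other goods:** the two buckles, the gift box and the bottle show less than 0.5 pixel of shift, about 1.5 mm.
- **Arm:** clear at 0.21 m height, with no contact force.

**Off plan:** the tool picked up a tilt of up to about 0.1 rad while dragging the pane, and pressing on the bed did not level it. The grip still held, and the buckle lay flat after release.

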